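# Lock the rub tester's hidden carriage with its pin, by feel

## Task

Lock the rub tester for moving: take the long locking pin (square handle) out of its block, put it upright through the slot in the tester's cover and slide its tip lightly along the sprung carriage underneath until you feel the locking hole, which cannot be seen. Then push the pin fully home, so that its collar rests on the cover, and let go. Feel gently and never force the pin against the tester, and leave the other things on the bench where they are.

Things in the scene. Friction and masses are not known exactly. Their poses are not given: they have to be found in the camera images.
- slot (a point): Centre of the slot's mouth in the flat top of the rub tester's grey cover, 105 mm above the bench. The tester is fixed. The slot is 14 mm wide (this frame's x) and 90 mm long (y), with straight walls 40 mm deep; z is up. The cover is 110 mm (x) by 250 mm (y). The locking hole under it lies on the slot's centre line (x = 0), its centre anywhere within 36 mm of the middle along y.
- under_slot (a point): Point 50 mm below slot, at the level of the hidden platen's flat top, which spans the whole slot. Springs: it starts to give at about 3.5 N and is 8 mm down, on a hard stop, at about 10 N. Its one locking hole (not this point) is 13 mm long (y), 16 mm wide (x), 36 mm deep, and stays put: a brake holds the carriage along y. A tip over the hole feels no upward spring force.
- drive_top (a point): Centre of the top of the tester's grey drive box, 175 x 110 mm (x, y) and 145 mm tall, on the cover's +y end: it stands 40 mm above the cover, its near side 125 mm from the slot's middle. Same axes as slot. A rubbing arm and sample bed, both lower than the cover, lie along the cover's +x side, 60 mm wide. Keep clear of it.
- pin_grip (a point): Centre of the locking pin's handle, an upright aluminium block 16 x 16 mm, 46 mm tall, flat sides along this frame's x and y; z runs up the pin. Below it a round steel collar, 26 mm diameter, 6 mm thick, then a steel shaft, 10 mm diameter, 74 mm long, chamfered tip. Tip 103 mm below this point, collar's underside 29 mm below. About 130 g. It starts in block_a, collar on the block.
- pin_collar (a point): Centre of the underside of the pin's collar (z up the pin), 74 mm above the tip. Fully home, it is at the height of slot and the tip is 24 mm inside the locking hole.
- pin_tip (a point): The foot of the pin's shaft, on its axis; z up the pin.
- block_a_top (a point): Centre of the top of the fixed white block, 64 x 64 x 80 mm tall, that holds the locking pin in a 13 mm through hole in its middle; z up. To draw the pin clear, raise it 80 mm.
- block_b_top (a point): Top centre of a like fixed block, which holds the rubbing finger (not to be used). The two blocks change places from start to start.
- finger_mid (a point): The rubbing finger: a short round steel plug, 82 mm tall over all, with a 30 mm round head, loose in block_b; the point is 60 mm above its foot. Leave it alone.
- amber_mid (a point): Amber glass bottle with screw cap, 68 mm diameter, 150 mm tall, loose; the point is half-way up. Leave it alone.
- beaker_mid (a point): Glass beaker, 66 mm diameter, 85 mm tall, loose; the point is half-way up. Leave it alone.
- weight_mid (a point): Steel knobbed weight, 44 mm diameter, 58 mm tall, loose; the point is half-way up. Leave it alone.
Things that resemble listed ones, but are neither listed nor needed, are in the scene too. Leave any blue or yellow look-alike of the part that bears pin_grip alone.

How it is judged:
By the outcome, as a careful person would: the job done as asked, in the order asked, and still so for the second after the job is handed in, with the robot touching nothing.
It also fails if it takes over 64 s, if anything falls off the work surface, if the arm or the gripper's body presses on something with over 40 N, if the wrist force passes 120 N, or if a joint passes its speed limit or range.

## Robot

A 6-joint arm with a two-finger parallel gripper is mounted at the origin on the work surface. World frame = base frame: x ahead of the robot, y to its left, z up, the work surface at z = 0. Lengths are in m, angles in rad, forces in N, time in s.
With the tool pointing down it reaches from about 0.375 to 0.9 m from the base axis. Payload 3.1 kg.
Tool frame: the origin (TCP) lies on the mounting face of the last link; the fingertips stand 173 mm ahead of it and the grasp point (between the pads) lies 155 mm ahead of it (manip.finger_overhang is the distance from the TCP to the fingertips, in m); z points along the fingers, y is the direction in which the jaws open and shut (so a half turn about z gives the same grasp; the last joint's range is limited). The gripper opens to 85 mm and grips with 20 to 120 N. Pads are 22 mm wide; open, the fingers measure 114 mm over their backs; the gripper's body (76 mm by 85 mm) begins 54 mm behind the grasp point. The pads swing forward as they close: fully open they stand 13 mm farther back than shut.
Start: joints at [-1.341, 0.527, 1.433, -0, 1.181, -0.178], TCP at [0.248, -0.573, 0.405] pointing down, gripper open.
Joint ranges: [-3.08, 3.08], [-0.75, 2.2], [0.22, 2.44], [-1.43, 4.57], [0, 2.65], [-2.85, 2.85]. Speed limits (rad/s): [2.79, 2.79, 3.14, 3.14, 3.14, 3.14].

## Interface

Orientations are given as a unit quaternion [x, y, z, w].
In Python, from bench import manip, let_go, gripper_close, kinematics, optics, order gives the robot as it stands. Calls block until the motion is done:
- manip.reach(position, orientation): joint-space move of the TCP to a pose.
- manip.servo_line(position, frame=None, speed=0.15, contact_N=None): straight line of the TCP; frame=None keeps the orientation; speed is the mean speed in m/s. With contact_N (N) it stops when the force on the tool has changed by that much, and returns True; else False.
- manip.set_joints(angles): joint-space move.
- let_go() and gripper_close(grasp_force=None): open the fingers fully, or close them until they stop; grasp_force is the grip in N (None keeps the last).
- manip.wait(seconds).
- kinematics.inverse_kinematics(position, orientation): joint angles nearest the present ones, or None.
- optics.read_camera(name): name is "scene" or "top"; returns the picture (480x640x3 uint8, blue, green, red); there is no depth.
- optics.camera_model(name): a dict with "intrinsics" (3x3 intrinsics, pixels), "k1" (the pictures are not rectified: a ray, as slopes to the right and down, at radius r is drawn at 1 + k1 r^2 times it, then the intrinsics apply), "rvec" (rotation vector, rad) and "tvec" (3), from world to camera coordinates, as OpenCV has them. Camera axes: x right, y down, z forward; pixel columns grow to the right and rows downward; lengths in m; the calibration is good to about 2 mm. A picture is of the moment at which its call begins. camera_model takes no time and is no camera call.
A pose or a line that the arm cannot do raises manip.Unreachable and nothing moves.
- order.finish_job(): hands the job in, once; it reports no verdict.
Readings, each from a call of its own:
- manip.current_time(): time.
- manip.current_joint_pos(): joint angles.
- manip.current_joint_vel(): joint speeds.
- manip.current_tau(): joint torques, N m.
- manip.current_tool_pos(): TCP position.
- manip.current_eef_rot(): TCP orientation.
- manip.current_force(): force on the tool from outside, world axes, zero at the start.
- manip.current_wrist_torque(): the same for the moment, N m.
- manip.current_width(): opening from 0.0 (shut) to 1.0 (fully open).
Only numpy, scipy, OpenCV 4.12 (cv2) and the standard library are available. Lean on these libraries where they do the work, as an engineer would, in place of code of your own. Each camera call takes 0.05 s, during which the arm holds its last target.

## Working session

There is one attempt and no reset: what is moved stays moved. The work goes in short steps, each a Python script; the robot and the scene stay as the last script left them, time stands still between calls to the robot, and variables do not carry over. Pictures are saved under pics/ and viewed, and the job is handed in when it is done.

```bash
ls; mkdir -p pics
python3 - <<'E'
from bench import manip, optics
import cv2
for n in ["scene","top"]:
    im=optics.read_camera(n); cv2.imwrite(f"pics/{n}0.png",im)
    m=optics.camera_model(n); print(n,m)
print(manip.current_time(),manip.current_tool_pos(),manip.current_eef_rot(),manip.current_force(),manip.current_width(),manip.finger_overhang)
E
```

```text
pics
scene {'intrinsics': array([[593.00918238,   0.        , 314.65434879],
       [  0.        , 593.00918238, 229.23374754],
       [  0.        ,   0.        ,   1.        ]]), 'k1': 0.0483991863451953, 'rvec': array([ 1.75579565,  1.91877034, -0.69569281]), 'tvec': array([ 0.08690952, -0.38941689,  1.62962559])}
top {'intrinsics': array([[618.3388085 ,   0.        , 325.06509904],
       [  0.        , 618.3388085 , 238.59502932],
       [  0.        ,   0.        ,   1.        ]]), 'k1': -0.1355135335761732, 'rvec': array([ 2.15955766, -2.22285114,  0.1098829 ]), 'tvec': array([-0.01430687,  0.62320631,  1.3513905 ])}
0.1 [ 0.24838031 -0.57320957  0.40381018] [ 9.79183912e-01  2.02972718e-01 -2.75772726e-05 -9.70011045e-04] [-0.38167255  0.00498367  0.49595402] 0.9965924283722455 0.1734
```

View pics/scene0.png

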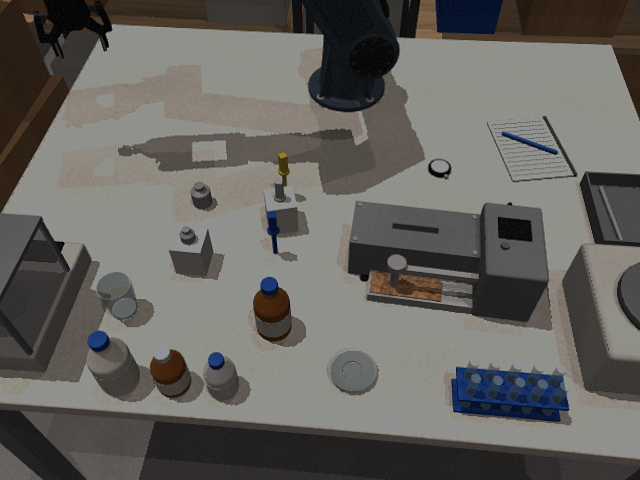

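View pics/top0.png

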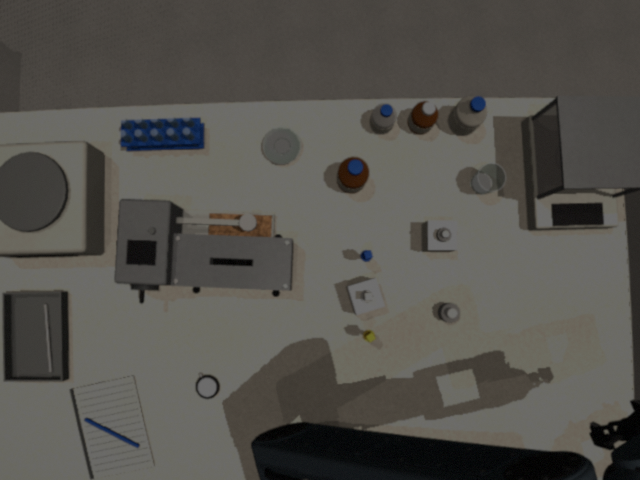

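Candidates for the pin, as scene pixel / top pixel:
- A grey upright in the white block at (279,187) / (367,296).
- A blue look-alike at (273,230) / (366,256).
- A yellow look-alike at (283,165) / (368,337).
- A grey plug in the other block at (188,235) / (443,234), which is round-headed, so it's the finger.
- A knobbed weight at (202,195) / (449,312).

By the description I choose the first. I'll check it in a close crop.

```bash
cat > h.py <<'E'
import numpy as np, cv2
from scipy.spatial.transform import Rotation as R
from bench import manip, let_go, gripper_close, kinematics, optics, order
M={n:optics.camera_model(n) for n in("scene","top")}
def dist(m): return np.array([m["k1"],0,0,0,0.])
def rays(n,px):
    m=M[n]; p=cv2.undistortPoints(np.array(px,float).reshape(-1,1,2),m["intrinsics"],dist(m),None).reshape(-1,2)
    Rm=cv2.Rodrigues(m["rvec"])[0]; d=np.c_[p,np.ones(len(p))]@Rm
    return -Rm.T@m["tvec"], d/np.linalg.norm(d,axis=1)[:,None]
def plane(n,px,z):
    c,d=rays(n,px); return c+d*((z-c[2])/d[:,2])[:,None]
def proj(n,P):
    m=M[n]; return cv2.projectPoints(np.array(P,float).reshape(-1,1,3),m["rvec"],m["tvec"],m["intrinsics"],dist(m))[0].reshape(-1,2)
def tri(p1,p2):
    c1,d1=rays("scene",[p1]);c2,d2=rays("top",[p2]);d1=d1[0];d2=d2[0]
    A=np.c_[d1,-d2];s=np.linalg.lstsq(A,c2-c1,rcond=None)[0]
    a=c1+s[0]*d1;b=c2+s[1]*d2;return (a+b)/2,np.linalg.norm(a-b)
E
python3 - <<'E'
import cv2,numpy as np
s=cv2.imread("pics/scene0.png");t=cv2.imread("pics/top0.png")
g=lambda im:np.clip(255*(im/255.)**0.6,0,255).astype(np.uint8)
a=cv2.resize(g(s[145:265,235:325]),None,fx=4.4,fy=4.4,interpolation=cv2.INTER_CUBIC)
b=cv2.resize(g(t[240:350,330:410]),None,fx=4.8,fy=4.8,interpolation=cv2.INTER_CUBIC)
o=np.zeros((528,790,3),np.uint8);o[:a.shape[0],:a.shape[1]]=a;o[:b.shape[0],400:400+b.shape[1]]=b[:528,:390]
cv2.imwrite("pics/crop1.png",o)
a=cv2.resize(g(s[195:325,340:560]),None,fx=3.6,fy=3.6,interpolation=cv2.INTER_CUBIC);cv2.imwrite("pics/crop2.png",a)
b=cv2.resize(g(t[190:310,105:305]),None,fx=4,fy=4,interpolation=cv2.INTER_CUBIC);cv2.imwrite("pics/crop3.png",b)
E
```

```text
(no output)
```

View pics/crop1.png

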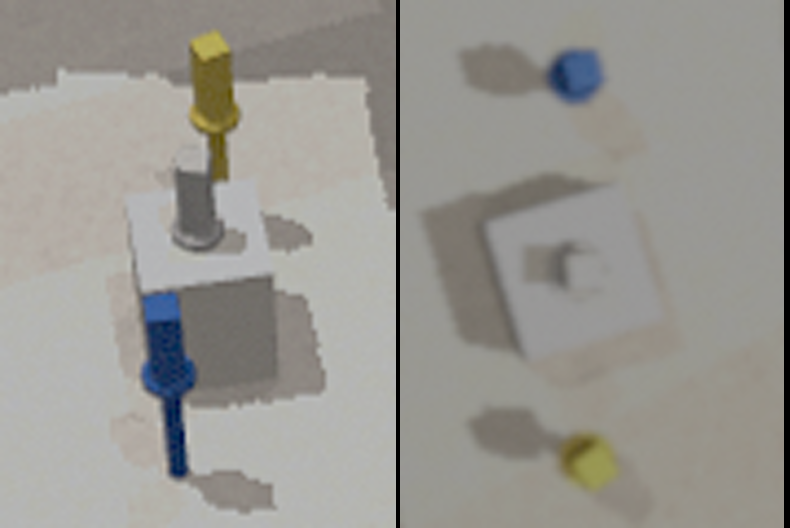

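View pics/crop2.png

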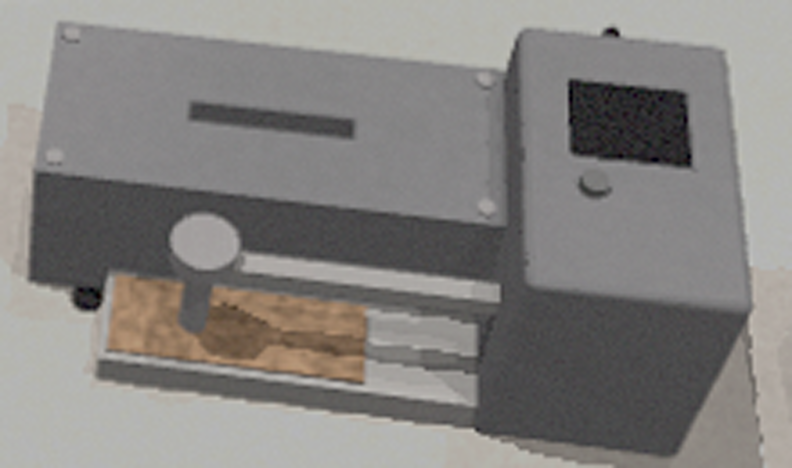

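View pics/crop3.png

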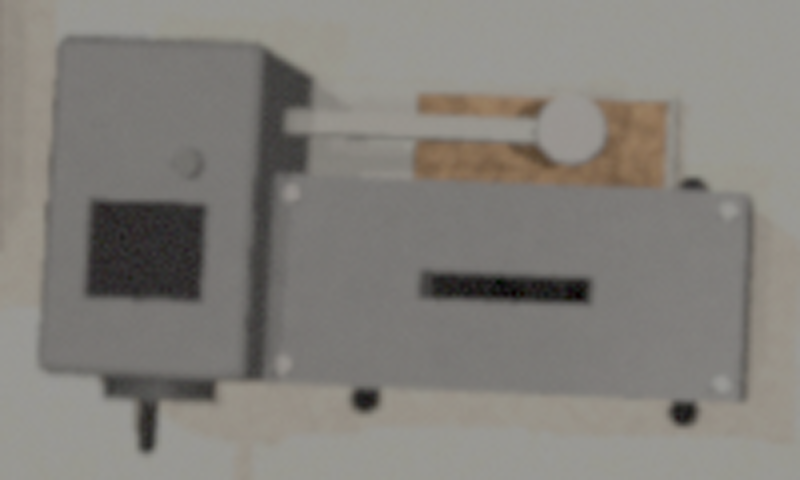

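The crops show the grey square-handled pin in its white block, with its collar on the block top. Blue and yellow look-alikes stand free on either side of it. The tester's slot is at about scene (416,228) and top (232,262). Next I'll measure these.

```bash
cat > meas.py <<'E'
from h import *
s=cv2.imread("pics/scene0.png");t=cv2.imread("pics/top0.png")
def big(mask,off):
    c=max(cv2.findContours(mask,cv2.RETR_EXTERNAL,cv2.CHAIN_APPROX_NONE)[0],key=cv2.contourArea)
    return c.reshape(-1,2)+np.array(off)
def rect(n,c,z):
    P=plane(n,c,z)[:,:2]; r=cv2.minAreaRect((P*1000).astype(np.float32)); return np.round(np.array(r[0]),1),np.round(r[1],1),round(r[2],1)
# slot
for n,im,(x0,x1,y0,y1),th in (("scene",s,(380,450,215,245),None),("top",t,(200,265,250,275),None)):
    g=cv2.cvtColor(im,cv2.COLOR_BGR2GRAY)[y0:y1,x0:x1]
    th,m=cv2.threshold(g,0,255,cv2.THRESH_BINARY_INV+cv2.THRESH_OTSU)
    c=big(m,(x0,y0)); print("slot",n,th,rect(n,c,.105),cv2.boundingRect(c.astype(np.int32)))
# white block top: 
for n,im,(x0,x1,y0,y1),th in (("scene",s,(255,305,180,240),None),("top",t,(335,395,270,325),None)):
    hsv=cv2.cvtColor(im,cv2.COLOR_BGR2HSV)[y0:y1,x0:x1]
    print(n,"block px", im[ (205 if n=="scene" else 305),(270 if n=="scene" else 375)], "bench",im[(250 if n=="scene" else 275),(250 if n=="scene" else 340)])
E
python3 meas.py
```

```text
slot scene 61.0 (array([573.9, 166.5]), array([90.3, 14.6]), 86.4) (392, 223, 47, 11)
slot top 45.0 (array([573.8, 167.6]), array([88.6, 14.4]), 85.6) (210, 258, 43, 8)
scene block px [148 147 146] bench [139 145 144]
top block px [105 107 108] bench [102 108 109]
```

Run:
```python
import cv2,numpy as np
s=cv2.imread("pics/scene0.png");t=cv2.imread("pics/top0.png")
g=lambda im:np.clip(255*(im/255.)**0.6,0,255).astype(np.uint8)
def tick(im,x0,y0,f):
    o=cv2.resize(g(im),None,fx=f,fy=f,interpolation=cv2.INTER_CUBIC)
    for i in range(0,im.shape[1],5):
        cv2.line(o,(i*f,0),(i*f,8 if (x0+i)%10 else 14),(0,0,255),1)
        if (x0+i)%10==0: cv2.putText(o,str(x0+i),(i*f,24),0,.35,(0,0,255),1)
    for i in range(0,im.shape[0],5):
        cv2.line(o,(0,i*f),(8 if (y0+i)%10 else 14,i*f),(0,0,255),1)
        if (y0+i)%10==0: cv2.putText(o,str(y0+i),(16,i*f+4),0,.35,(0,0,255),1)
    return o
cv2.imwrite("pics/pinS.png",tick(s[170:240,255:310],255,170,8))
cv2.imwrite("pics/pinT.png",tick(t[270:325,335:395],335,270,10))
```

```text
(no output)
```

View pics/pinS.png

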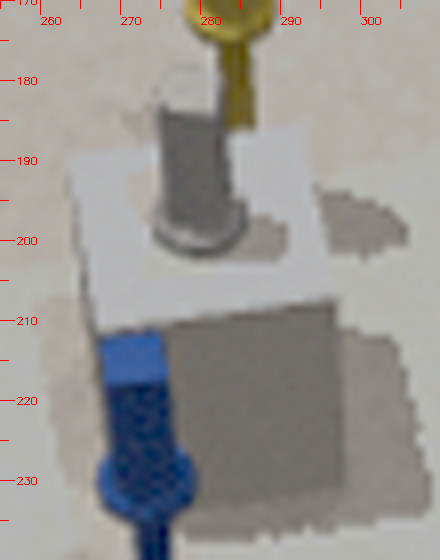

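View pics/pinT.png

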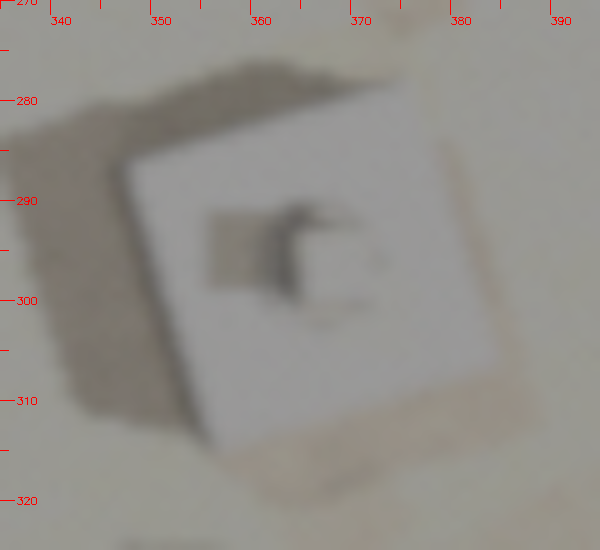

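```bash
cat > meas2.py <<'E'
from h import *
s=cv2.imread("pics/scene0.png");t=cv2.imread("pics/top0.png")
cv=lambda pts,x0,y0,f:(np.array(pts,float)+.5)/f-.5+np.array([x0,y0])
S=cv([(68,158),(305,122),(337,298),(97,332)],255,170,8)
T=cv([(128,165),(400,82),(500,370),(212,450)],335,270,10)
for n,p in(("scene",S),("top",T)):
    P=plane(n,p,.08)*1000; print(n,"block centre",P.mean(0).round(1),"sides",np.linalg.norm(np.roll(P,-1,0)-P,axis=1).round(1))
    e=np.roll(P,-1,0)-P; print("edge angles",np.degrees(np.arctan2(e[:,1],e[:,0])).round(1))
for a,b in zip(S,T[[3,0,1,2]]): pass
# colored lookalikes
for nm,lo,hi in(("blue",(100,120,30),(130,255,255)),("yellow",(20,120,30),(35,255,255))):
    for n,im,(x0,x1,y0,y1) in(("scene",s,(255,305,145,262)),("top",t,(335,395,240,350))):
        m=cv2.inRange(cv2.cvtColor(im,cv2.COLOR_BGR2HSV)[y0:y1,x0:x1],lo,hi)
        ys,xs=np.nonzero(m); print(nm,n,xs.min()+x0,xs.max()+x0,ys.min()+y0,ys.max()+y0)
        if n=="scene":
            k=ys>ys.max()-2; print(" foot", (plane(n,[(xs[k].mean()+x0,ys.max()+y0)],0)*1000).round())
# clearer contrast of handle
def st(im,x0,x1,y0,y1,f,lo,hi):
    c=im[y0:y1,x0:x1].astype(float).mean(2);c=np.clip((c-lo)/(hi-lo),0,1)*255
    return cv2.resize(c.astype(np.uint8),None,fx=f,fy=f,interpolation=cv2.INTER_CUBIC)
a=st(s,265,300,172,207,11,60,190);b=st(t,352,387,282,317,11,85,125)
cv2.imwrite("pics/hand.png",np.hstack([a,b]))
# other tops
for nm,n,p,z in(("finger","top",(443,234),.1),("weight","top",(449,312),.058),("amber","top",(353,169),.15),("beaker","top",(488,180),.085)): print(nm,(plane(n,[p],z)*1000).round())
# cover edges for yaw
E
python3 meas2.py
```

```text
scene block centre [ 493.5 -115.3   80. ] sides [64.9 64.6 63.6 63.3]
edge angles [ 106.6   14.1  -74.5 -164.7]
top block centre [ 492.9 -113.5   80. ] sides [60.7 64.8 63.7 63. ]
edge angles [ -74.9 -162.7  103.6   14.7]
blue scene 267 278 211 252
 foot [[ 578. -119.    0.]]
blue top 361 371 251 260
yellow scene 278 288 152 185
 foot [[ 380. -123.    0.]]
yellow top 363 374 330 341
finger [[ 619. -281.  100.]]
weight [[ 452. -296.   58.]]
amber [[754. -91. 150.]]
beaker [[ 736. -390.   85.]]
```

View pics/hand.png

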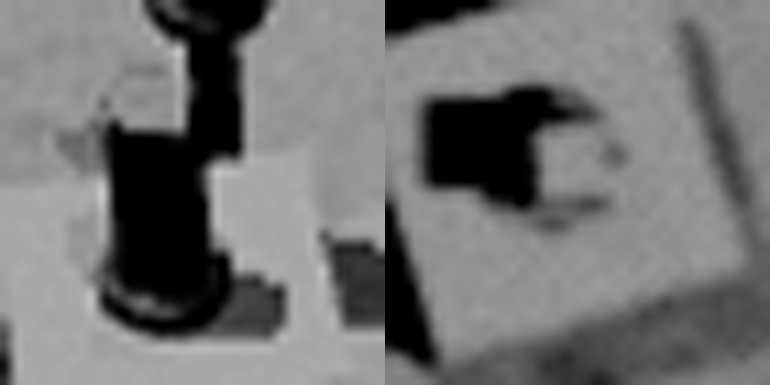

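```bash
cat >> meas2.py <<'E'
print("----")
cT=lambda p:cv(p,352-35,282,11)
p=cT([(537,128),(541,208),(612,203)]);P=plane("top",p,.132)*1000;e=np.diff(P,axis=0);print("T handle",P.round(1),np.degrees(np.arctan2(e[:,1],e[:,0])).round(1),np.linalg.norm(e,axis=1).round(1))
print("T ctr",(plane("top",cT([(577,165)]),.132)*1000).round(1))
p=cv([(110,127),(192,135)],265,172,11);P=plane("scene",p,.132)*1000;e=np.diff(P,axis=0);print("S front",P.round(1),np.degrees(np.arctan2(e[:,1],e[:,0])).round(1),np.linalg.norm(e,axis=1).round(1))
# collar bottom in the scene: ellipse extremes -> centre at z .083
print("S collar L/R",(plane("scene",cv([(98,290),(230,275)],265,172,11),.083)*1000).round(1))
print("S collar front",(plane("scene",cv([(165,333)],265,172,11),.080)*1000).round(1))
# cover edges
for n,pp in(("top",cv([(275,176),(750,198),(747,400),(272,380)],105,190,4)),("scene",cv([(58,22),(36,170),(505,225)],340,195,3.6))):
    P=plane(n,pp,.105)*1000;e=np.diff(P,axis=0);print(n,P.round(1).tolist(),np.degrees(np.arctan2(e[:,1],e[:,0])).round(1),np.linalg.norm(e,axis=1).round(1))
E
python3 meas2.py | sed -n '/----/,$p'; python3 meas.py | grep slot
```

```text
----
T handle [[ 499.9 -108.9  132. ]
 [ 485.1 -109.1  132. ]
 [ 485.6 -122.4  132. ]] [-179.   -87.8] [14.8 13.3]
T ctr [[ 492.9 -116.1  132. ]]
S front [[ 500.5 -122.3  132. ]
 [ 501.3 -106.7  132. ]] [87.1] [15.6]
S collar L/R [[ 497.5 -128.2   83. ]
 [ 491.5 -103.2   83. ]]
S collar front [[ 504.9 -114.3   80. ]]
top [[635.7, 288.3, 105.0], [617.1, 38.5, 105.0], [511.7, 42.8, 105.0], [528.6, 291.2, 105.0]] [-94.3 177.7  86.1] [250.4 105.5 249. ]
scene [[511.1, 46.4, 105.0], [619.7, 39.8, 105.0], [635.7, 287.5, 105.0]] [-3.5 86.3] [108.8 248.3]
slot scene 61.0 (array([573.9, 166.5]), array([90.3, 14.6]), 86.4) (392, 223, 47, 11)
slot top 45.0 (array([573.8, 167.6]), array([88.6, 14.4]), 85.6) (210, 258, 43, 8)
```

```bash
cat >> h.py <<'E'
def st(tag=""):
    print(tag,"t",round(manip.current_time(),2),"p",(np.array(manip.current_tool_pos())*1000).round(1),"F",np.array(manip.current_force()).round(2),"M",np.array(manip.current_wrist_torque()).round(2),"w",round(manip.current_width(),3))
E
python3 - <<'E'
from h import *
q=[1,0,0,0]
print(kinematics.inverse_kinematics([.493,-.115,.36],q),kinematics.inverse_kinematics([.574,.167,.36],q))
st("0"); manip.reach([.493,-.115,.33],q); st("1")
manip.servo_line([.493,-.115,.264],speed=.08,contact_N=4); st("2")
cv2.imwrite("pics/s1.png",optics.read_camera("scene")[120:300,180:400].repeat(3,0).repeat(3,1))
E
```

```text
[-4.50229605e-01  4.33104458e-01  1.77431679e+00 -4.44089210e-16
  9.34171402e-01  1.12056672e+00] [ 9.63603357e-02  5.44286046e-01  1.54752142e+00 -4.44089210e-16
  1.04978519e+00  1.66715666e+00]
0 t 0.1 p [ 248.4 -573.2  403.8] F [-0.38  0.    0.5 ] M [ 0.04 -0.    0.03] w 0.997
1 t 2.0 p [ 493.3 -115.8  330.2] F [-0.59  0.13  0.22] M [-0.02 -0.05 -0.  ] w 0.993
2 t 2.98 p [ 493.2 -115.1  264.3] F [ 0.63  0.1  -0.21] M [ 0.01 -0.06  0.02] w 1.0
```

View pics/s1.png

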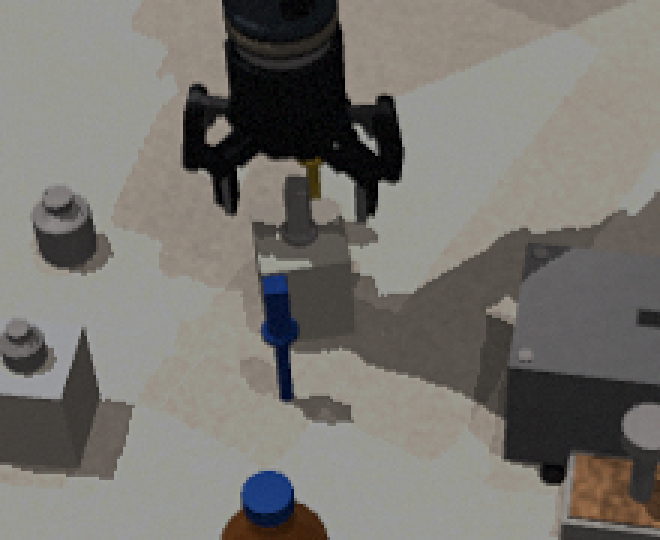

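The open fingers straddle the grey handle, at crop (298,205), with the look-alikes clear of them. Now I'll close gently and check the force.

Run:
```python
from h import *
gripper_close(20); st("closed20")
f=[np.array(manip.current_force()) for _ in range(4)]; print(np.round(f,2))
for i in range(3):
    manip.wait(.1); st()
```

```text
closed20 t 3.66 p [ 493.  -115.   264.1] F [-0.22  0.32  0.77] M [0.07 0.05 0.  ] w 0.185
[[-0.22  0.32  0.77]
 [-0.22  0.32  0.77]
 [-0.22  0.32  0.77]
 [-0.22  0.32  0.77]]
 t 3.76 p [ 493.  -115.   264.1] F [-0.01  0.22  2.48] M [ 0.06  0.01 -0.03] w 0.182
 t 3.86 p [ 493.  -115.   264.1] F [0.15 0.99 2.57] M [ 0.04  0.05 -0.  ] w 0.187
 t 3.96 p [ 493.  -115.   264.1] F [0.55 0.35 3.12] M [0.1  0.09 0.02] w 0.185
```

```bash
python3 - <<'E'
from h import *
gripper_close(70); st("c70")
manip.servo_line([.493,-.115,.39],speed=.12,contact_N=15); st("up")
p=np.array([.5739,.1670]); a=np.radians(-3.9); y=np.array([-np.sin(a),np.cos(a)])
q=(R.from_euler('z',a)*R.from_quat([1,0,0,0])).as_quat()
s=p-y*.030
manip.reach([s[0],s[1],.39],q); st("over")
for n in("scene","top"): cv2.imwrite(f"pics/{n}2.png",optics.read_camera(n))
manip.wait(.3); st("rest")
E
python3 - <<'E'
import cv2,numpy as np
g=lambda im:np.clip(255*(im/255.)**0.6,0,255).astype(np.uint8)
a=cv2.imread("pics/scene2.png")[120:260,330:460];b=cv2.imread("pics/top2.png")[200:340,180:310]
f=lambda x:cv2.resize(g(x),None,fx=3,fy=3,interpolation=cv2.INTER_CUBIC)
cv2.imwrite("pics/c2.png",np.hstack([f(a),f(b)]))
E
```

```text
c70 t 4.17 p [ 493.1 -115.   264.2] F [-0.37  0.93  5.92] M [ 0.09  0.07 -0.01] w 0.176
up t 5.38 p [ 492.7 -114.9  389.2] F [ 0.59  0.23 -2.22] M [0.01 0.07 0.04] w 0.177
over t 6.41 p [571.8 136.3 389.6] F [ 0.62 -1.12 -1.05] M [-0.    0.01 -0.05] w 0.176
rest t 6.81 p [571.9 136.3 390.1] F [-0.21 -0.13 -1.54] M [ 0.03 -0.02  0.01] w 0.178
```

View pics/c2.png

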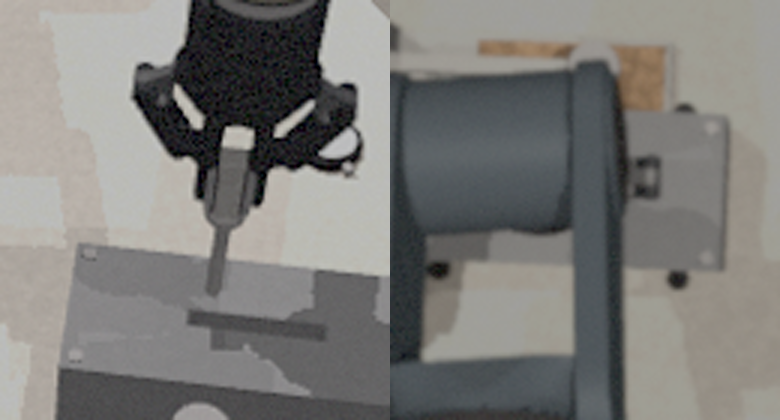

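Run:
```python
from h import *
P=[[.5719,.1363,z] for z in(.2575-.003,.206-.003,.132)]
p=proj("scene",P); print("expected px handle top, collar und, tip",p.round(1),"crop",((p-[330,120])*3).round())
print("seen tip at z.132",(plane("scene",[((213+.5)/3-.5+330,(292+.5)/3-.5+120)],.132)*1000).round(1))
im=cv2.imread("pics/scene2.png")[150:225,385:425];cv2.imwrite("pics/c3.png",cv2.resize(np.clip(255*(im/255.)**.6,0,255).astype(np.uint8),None,fx=8,fy=8,interpolation=cv2.INTER_CUBIC))
```

```text
expected px handle top, collar und, tip [[408.  173. ]
 [404.9 192.6]
 [401.  217.4]] crop [[234. 159.]
 [225. 218.]
 [213. 292.]]
seen tip at z.132 [[571.  135.7 132. ]]
```

View pics/c3.png

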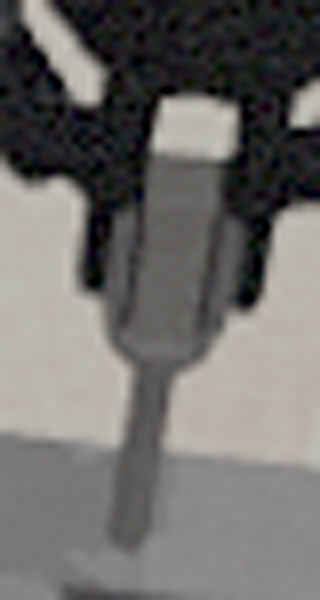

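Run:
```python
from h import *
x,y=.5719,.1363
for nm,P in(("top face",[[x+a,y+b,.2575] for a,b in((.008,-.008),(.008,.008),(-.008,.008),(-.008,-.008))]),("collar front bottom",[[x+.013,y,.2055]]),("handle bottom front",[[x+.008,y-.008,.2115],[x+.008,y+.008,.2115]]),("tip",[[x,y,.1315]])):
    print(nm,((proj("scene",P)-[385,150]+.5)*8-.5).round())
```

```text
top face [[153. 201.]
 [225. 205.]
 [225. 154.]
 [153. 150.]]
collar front bottom [[164. 378.]]
handle bottom front [[131. 342.]
 [202. 347.]]
tip [[131. 544.]]
```

```bash
cat >> h.py <<'E'
a=np.radians(-3.9); X=np.array([np.cos(a),np.sin(a)]); Y=np.array([-np.sin(a),np.cos(a)]); C=np.array([.5739,.1670])
def W(x,y,z): p=C+X*x+Y*y; return [p[0],p[1],z]
def L():
    p=np.array(manip.current_tool_pos()); d=p[:2]-C; return np.array([d@X,d@Y,p[2]])
def F():
    f=np.array(manip.current_force()); return np.array([f[:2]@X,f[:2]@Y,f[2]])
def sl(tag):
    print(tag,"t",round(manip.current_time(),2),"L mm",(L()*1000).round(2),"F",F().round(2))
E
python3 - <<'E'
from h import *
sl("a")
print(manip.servo_line(W(0,-.030,.372),speed=.05)); sl("b")
r=manip.servo_line(W(0,-.030,.345),speed=.03,contact_N=3); print(r); sl("c")
E
```

```text
a t 6.81 L mm [ 1.3000e-01 -3.0750e+01  3.9012e+02] F [-0.2  -0.15 -1.54]
False
b t 7.32 L mm [-6.0000e-02 -2.9930e+01  3.7146e+02] F [ 0.12 -0.92 -1.15]
False
c t 8.37 L mm [ 9.0000e-02 -2.9970e+01  3.4517e+02] F [-0.05  0.72 -1.37]
```

Run:
```python
from h import *
z=.345
r=manip.servo_line(W(.005,-.030,z),speed=.008,contact_N=2.0); print(r); sl("+x")
manip.servo_line(W(0,-.030,z),speed=.02)
r=manip.servo_line(W(-.005,-.030,z),speed=.008,contact_N=2.0); print(r); sl("-x")
manip.servo_line(W(0,-.030,z),speed=.02);sl("0")
```

```text
True
+x t 8.78 L mm [  1.78 -30.05 344.28] F [ 0.31  0.91 -1.75]
True
-x t 9.47 L mm [ -2.34 -30.03 344.69] F [1.43 0.33 0.12]
0 t 9.76 L mm [-1.4000e-01 -3.0040e+01  3.4463e+02] F [ 0.14  1.21 -1.69]
```

Run:
```python
from h import *
manip.servo_line(W(-.0003,-.0375,.345),speed=.03); sl("y")
manip.servo_line(W(-.0003,-.0375,.320),speed=.04); sl("near")
r=manip.servo_line(W(-.0003,-.0375,.308),speed=.012,contact_N=2.2); print(r); sl("touch")
manip.wait(.1); sl("hold"); manip.wait(.1); sl("hold"); manip.wait(.1); sl("hold")
```

```text
y t 10.16 L mm [-3.2000e-01 -3.7820e+01  3.4495e+02] F [-0.47 -0.96 -1.31]
near t 10.93 L mm [-2.0000e-01 -3.7480e+01  3.1996e+02] F [-0.23 -0.19 -1.06]
True
touch t 11.59 L mm [-3.0000e-01 -3.7510e+01  3.1237e+02] F [ 1.42 -0.24  3.04]
hold t 11.69 L mm [ -0.32 -37.51 312.38] F [0.5  0.45 2.06]
hold t 11.79 L mm [ -0.35 -37.52 312.29] F [0.7  0.07 3.44]
hold t 11.89 L mm [ -0.36 -37.54 312.19] F [ 1.02 -0.14  3.85]
```

```bash
cat >> h.py <<'E'
def meanF(n=3):
    v=[]
    for _ in range(n): manip.wait(.06); v.append(F())
    return np.mean(v,0)
E
python3 - <<'E'
from h import *
z=.3121
for k in range(8):
    r=manip.servo_line(W(-.0003,.038,z),speed=.015,contact_N=2.8); 
    f=meanF(); sl(f"{r}"); print(" mean",f.round(2))
    if not r or f[2]<0.8 or abs(f[1])>3: break
E
```

```text
True t 12.98 L mm [ -0.68 -35.51 311.86] F [-0.47 -0.1   3.53]
 mean [-1.19  0.33  3.2 ]
True t 14.14 L mm [  0.52 -33.02 312.31] F [1.26 1.4  2.06]
 mean [0.95 0.88 2.47]
True t 15.15 L mm [-2.4000e-01 -3.1680e+01  3.1193e+02] F [-1.17  0.28  2.88]
 mean [-1.16  0.14  2.97]
True t 16.39 L mm [  1.33 -27.55 312.56] F [0.24 1.97 2.51]
 mean [0.69 1.11 2.52]
True t 17.35 L mm [  1.24 -26.52 312.42] F [-1.78 -1.47  2.9 ]
 mean [-0.69 -0.55  2.94]
True t 18.17 L mm [  1.4  -25.82 312.37] F [ 1.61 -0.14  2.62]
 mean [1.2  0.6  2.54]
True t 19.2 L mm [  0.34 -23.87 311.84] F [-1.21  0.41  2.59]
 mean [-1.26  0.01  3.18]
True t 20.22 L mm [  1.53 -21.84 312.31] F [1.6  0.42 3.15]
 mean [1.3  0.13 3.36]
```

Run:
```python
from h import *
z=.3120
for k in range(6):
    r=manip.servo_line(W(-.0003,.038,z),speed=.015,contact_N=3.6); 
    f0=F(); f=meanF(2); sl(f"{r}"); print(" at stop",f0.round(2),"mean",f.round(2))
    if not r or f[2]<1 or abs(f[1])>3: break
```

```text
True t 22.43 L mm [ -0.35   7.82 310.78] F [-0.86 -0.03 -1.57]
 at stop [ 0.04  0.12 -0.5 ] mean [-0.28  0.01 -1.27]
```

The tip found the hole at y ≈ +7.8 mm: Fz fell back to the pin's own weight, with no side force. Now I'll lower it gently.

Run:
```python
from h import *
l=L(); y0=l[1]
r=manip.servo_line(W(-.0003,y0,.305),speed=.012,contact_N=2.8); f=meanF(2); sl(r); print(f.round(2))
```

```text
False t 23.24 L mm [-3.0000e-01  7.9500e+00  3.0488e+02] F [-0.97  1.76 -2.1 ]
[-0.49  2.31 -2.39]
```

Run:
```python
from h import *
r=manip.servo_line(W(-.0003,.0088,.305),speed=.008,contact_N=3.5); f=meanF(3); sl(r); print(f.round(2))
```

```text
False t 23.69 L mm [ -0.34   8.54 304.99] F [-0.42 -0.57 -1.17]
[-0.29 -0.17 -0.99]
```

Run:
```python
from h import *
r=manip.servo_line(W(-.0003,.0093,.305),speed=.008,contact_N=2.5); f=meanF(2); sl(r); print(f.round(2))
r=manip.servo_line(W(-.0003,.0093,.292),speed=.02,contact_N=3); f=meanF(2); sl(r); print(f.round(2))
```

```text
False t 24.06 L mm [ -0.32   9.28 305.01] F [ 0.1  -0.03 -1.89]
[ 0.01  0.07 -1.51]
False t 24.98 L mm [-2.3000e-01  9.3300e+00  2.9216e+02] F [ 0.61  0.09 -0.83]
[ 0.28 -0.15 -0.92]
```

Free all the way, with no side force. Now for the last 3 mm, until the collar touches the cover.

Run:
```python
from h import *
r=manip.servo_line(W(-.0003,.0093,.2865),speed=.008,contact_N=2.5); f=meanF(3); sl(r); print(f.round(2))
cv2.imwrite("pics/s4.png",optics.read_camera("scene")[130:290,330:490].repeat(3,0).repeat(3,1))
```

```text
True t 25.6 L mm [-2.7000e-01  9.2900e+00  2.8924e+02] F [-0.09 -0.05  5.94]
[-0.42 -0.07  5.99]
```

View pics/s4.png

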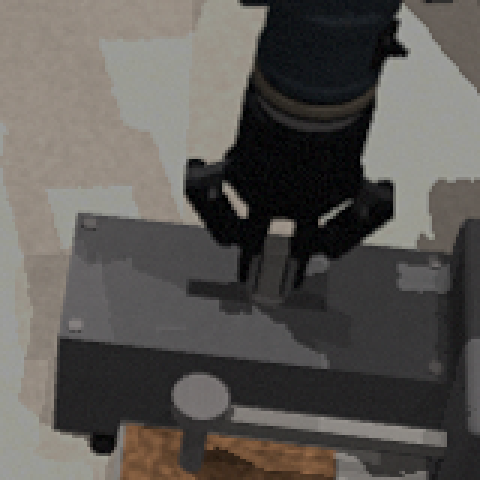

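The collar meets the cover at TCP z = 0.2892, where 0.289 was expected, and the picture shows the collar down on the cover at crop (270,295). Releasing.

Run:
```python
from h import *
let_go(); sl("open"); print(manip.current_width())
l=L()
manip.servo_line(W(l[0],l[1],.35),speed=.08,contact_N=4); sl("up")
manip.servo_line(W(l[0],l[1],.45),speed=.2); 
manip.reach([.42,-.25,.45],[1,0,0,0]); sl("away")
for n in("scene","top"): cv2.imwrite(f"pics/{n}5.png",optics.read_camera(n))
a=cv2.imread("pics/scene5.png")[190:270,345:475];b=cv2.imread("pics/top5.png")[215:305,170:300]
f=lambda x:cv2.resize(np.clip(255*(x/255.)**.6,0,255).astype(np.uint8),(780,int(x.shape[0]*6))[:2],interpolation=cv2.INTER_CUBIC)
g=lambda x:cv2.resize(np.clip(255*(x/255.)**.6,0,255).astype(np.uint8),None,fx=3,fy=3,interpolation=cv2.INTER_CUBIC)
A=g(a);B=g(b);o=np.zeros((270,790,3),np.uint8);o[:A.shape[0],:A.shape[1]]=A;o[:B.shape[0],400:400+B.shape[1]]=B;cv2.imwrite("pics/c5.png",o)
```

```text
open t 26.33 L mm [ -0.79   9.21 288.22] F [ 0.05  0.66 -0.46]
1.0004276264814473
up t 27.26 L mm [ -1.03   9.15 349.58] F [ 0.07  0.59 -0.6 ]
away t 29.56 L mm [-124.81 -425.95  449.85] F [ 0.59  0.53 -0.51]
```

View pics/c5.png

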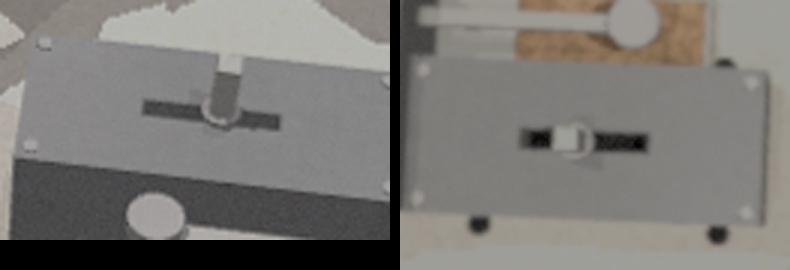

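View pics/scene5.png

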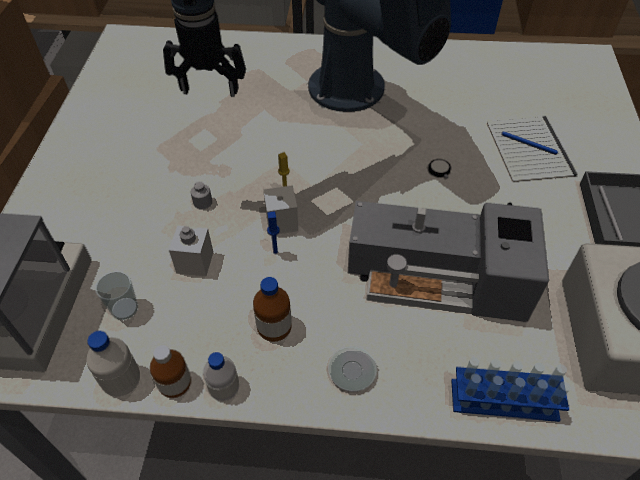

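Run:
```python
from h import *
for n,p,z in(("top",(225.5,261.2),.157),("top",(228.3,262.2),.108),("scene",(345+229/3,190+63/3),.157),("scene",(345+221/3,190+125/3),.105)):
    P=plane(n,[p],z)[0]; print(n,((P[:2]-C)@np.c_[X,Y]*1000).round(1))
manip.wait(.3);order.finish_job(); print(manip.current_time())
```

```text
top [-1.9  4.6]
top [-2.   5.7]
scene [-0.   5.4]
scene [8.4 7.2]
the job is handed in; nothing more can be done
the job is handed in; nothing more can be done
```

The locking pin is in the tester's hidden hole with its collar on the cover, released. I handed the job in at about 30 s, and no verdict was reported.

**What I did**
- **Pin:** I took the grey square-handled pin from its block and lowered it upright into the slot. I centred it by touching both slot walls lightly; it had about ±2 mm of play, as it should.
- **Hole:** I slid the tip along the platen at about 4–5 N. The upward force vanished at about +8 mm along the slot's length. I eased the pin to +9.3 mm, where there was no side force.
- **Seating:** It went down freely until the collar met the cover, with the TCP at 289.2 mm against the expected 289. I pressed with about 7 N there, then let go and moved clear.

**Last checks**
- **Final pictures:** They show the pin upright with its collar on the cover, and the look-alikes, finger, bottles, beaker and weight where they were.
- **Disagreement on position:** Rough pixel readings of the released pin put it at +4.6 to +7 mm along the slot, against +9.3 mm from the arm. Across the slot, readings of the handle top and collar gave 0 to -2 mm. One reading of the collar's front edge gave 8 mm, where about 13 mm was expected. These were hand-picked pixels, and I trust the touch and height readings more.
- **Sliding:** There were eight false stops from force noise, and the arm drifted up to 1.5 mm sideways, within the slot's play.

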